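# Hold a guitar bridge against the fence of its drilling jig

### The job

Lay the dark wooden guitar bridge on the narrow raised bed of the drilling jig, right way up, with its tie block towards the aluminium fence and its end up against the end stop. Press it squarely against the fence with a steady push of about 10 newtons and keep it there, flat on the bed, so that I can swing over the hold-downs and tighten them: finish while still pressing, do not let up. Leave the glue, sticks, square and clamp where they are.

Things in the scene. Friction and masses are not known exactly. Their poses are not given: they have to be found in the camera images.
- bridge_mid (a point): Centre (5.5 mm above the flat underside) of the loose guitar bridge, dark wood, 30 to 54 g: 28 mm (its x) by 190 mm (y), z up. Middle 84 mm: front part 9 mm high towards -x, 3 mm saddle slot, then along the +x edge the tie block, 11 mm wide and high, with two white strips. The two 53 mm wings are flat, 6 mm high. Starts flat on the bench, underside down; can be pinched across its width.
- bridge_tie (a point): Middle of the bridge's tie block, 8.5 mm towards +x of bridge_mid, same height and axes: tells which long edge is the tie-block edge.
- jig: Drilling jig fixed to the bench; origin under its plywood base (x -70 to +80 mm, y +-140 mm, 18 mm high); x points across the bed to the fence, y along the bed to the end stop, z up. At x = 0 stands the beech bed: 20 mm wide (x), y from -97 to +95 mm, flat top of slippery white laminate 48 mm above the bench. The bridge at home overhangs it by 4 mm along each long edge.
- seat (a point): Point on the bed's top, 48 mm above the jig's origin, jig axes: the middle of the bridge's underside lies here when the bridge is home against both fence blocks and the end stop. Pushed at its middle without a tight grip, the bridge squares itself to the fence blocks.
- bed_stop: End stop, a small beech block at the +y end of the bed, 30 mm (x) by 22 mm (y), top 60 mm above the bench; origin and axes are the jig's. Its face towards the bed is at y = +95 mm of the jig.
- fence: Rigid aluminium fence behind the bed; origin and axes of the jig. A low bar (top 26 mm above the bench) carries two blocks with faces to the bed at x = +14 mm, tops 60 mm above the bench; between them is an open gap of 86 mm (y from -43 to +43 mm), left for the drill, where a finger can pass behind the bridge.
- fence_left: Fence block at y = +43 to +93 mm, x = +14 to +44 mm of the jig (origin and axes are the jig's), touched by one wing of the bridge. A steel hold-down strap swung aside and a black star knob stand on it, knob top about 80 mm above the bench.
- fence_right: Fence block at y = -93 to -43 mm, x = +14 to +44 mm, the mirror image of fence_left, touched by the other wing.
- glue: Bystander: white glue bottle, 58 mm diameter, 150 mm high; origin under its centre.
- sticks: Bystander: brown pot 76 mm in diameter, 75 mm high, full of wooden sticks up to 125 mm high; origin under its centre.
- square: Bystander: small try square lying flat, wooden stock 90 mm long (y), steel blade to x = +135 mm, 16 mm high; origin under the middle of the stock.
- clamp: Bystander: wooden cam clamp lying on its side, bar 230 mm long (y), jaws to x = +105 mm, about 30 mm high; origin under the middle of the bar.
There are look-alikes about, which are no part of the job. Of the things that look like the part that bears bridge_mid, take the one that is farthest to the robot's right at the start.

How it is judged (in metres and radians):
On the way:
1. the bridge lies on the bed, level, at bed height (horizontal distance between bridge_mid and seat below 0.025 m and z of bridge_mid in the frame of seat between 0.003 and 0.0085 m and angle between bridge_mid's own z axis and vertical below 0.08 rad), for 0.2 s.
At the end, for the whole second after the job is handed in: For the last second, robot still pushing: bridge on fence 5 to 18 N; within 2 mm of home along and across the bed (end against the stop), 1.5 mm of bed height, level (0.06 rad), square to the fence (0.012 rad), tie block towards the fence, still (contact force between bridge and fence between 5 and 18 N and y of bridge_mid in the frame of seat between -0.002 and 0.002 m and x of bridge_mid in the frame of seat between -0.002 and 0.002 m and z of bridge_mid in the frame of seat between 0.004 and 0.0072 m and x of bridge_tie in the frame of seat above 0.005 m and angle between bridge_mid's own z axis and vertical below 0.06 rad and angle between the y axis of bridge_mid and the y axis of seat, either way round below 0.012 rad and linear speed of bridge below 0.01 m/s); the arm keeps its last pose, push and grip.
It fails at once if a bystander (glue, sticks, square, clamp) is moved by more than 30 mm (distance of any of glue, sticks, square, clamp from where it was at the start of the episode above 0.03 m).
It also fails if it takes over 61 s, if anything falls off the work surface, if the arm or the gripper's body presses on something with over 40 N, if the wrist force passes 120 N, or if a joint passes its speed limit or range.

### The arm

A 6-joint arm with a two-finger parallel gripper is mounted at the origin on the work surface. World frame = base frame: x ahead of the robot, y to its left, z up, the work surface at z = 0. Lengths are in m, angles in degrees, forces in N, time in s.
With the tool pointing down it reaches from about 0.25 to 0.725 m from the base axis. Payload 9.7 kg.
Tool frame: the origin (TCP) lies midway between the tips of the shut fingers; the grasp point (between the pads) lies 19 mm behind it (grip_point_offset is the distance from the TCP to the grasp point, in m); y points along the fingers, z is the direction in which the jaws open and shut, and the axes are right-handed (so a half turn about y gives the same grasp; the last joint's range is limited). The gripper opens to 85 mm and grips with 20 to 120 N. Pads are 22 mm wide; open, the fingers measure 114 mm over their backs; the gripper's body (76 mm by 85 mm) begins 54 mm behind the grasp point. The pads swing forward as they close: fully open they stand 13 mm farther back than shut.
Start: joints at [-66.864, 4.979, 10.078, 95.1, 0, 90], TCP at [0.216, -0.506, 0.231] pointing down, gripper open.
Joint ranges: [-179.16, 179.16], [-48.56, 103.87], [-65.8, 70.77], [-126.05, 130.52], [-82.76, 87.17], [-180, 180]. Speed limits (degrees/s): [127.2, 127.2, 147.25, 180, 180, 180].

### API

Orientations are given as [roll, pitch, yaw] about the fixed x, y, z axes, in that order (R = Rz(yaw) Ry(pitch) Rx(roll)).
In Python, from workcell import get_obs, camera, job_done, grip_point_offset gives the robot as it stands.
- The arm moves only by the tool move_arm, never from a script. Its argument "deltas" is a list that holds one entry, the list of rows, each a list of 4 numbers: the shift along the tool's x, y, z in m, then the turn about the tool's y in degrees. A call has 1 to 5 rows; each row is the pose to reach, as a shift and turn from the pose commanded when the call began, along the tool's axes at that moment; what a row does not reach only later rows make up. A row lasts 1/10 s, in which the tool goes at most 50 mm and 8.59 degrees, less where a joint would pass 70% of its speed; a pose out of reach is approached as far as the arm can. A call with a gripper value outside its range is refused whole. "claw" is the finger opening in m, from 0 to 0.0854, set as the call begins (left out, the last holds). The fingers move at their own pace and stop on an object; "newtons" is the grip in N (left out, the last holds). Time passes only in rows, so rows that repeat a pose let the fingers close. It gives the time, the measured TCP pose, the force and the opening at its end, in the units of the state.
- get_obs(): the state, without advancing time (a new reading comes with each control period).
- camera(name): name is "side" or "top" or "wrist"; returns a dict with "color" (384x512x3 uint8, blue, green, red), "range_z" (384x512 float32, m along the optical axis (not along the pixel's ray), 0 where there is no reading), "fx", "fy", "cx", "cy" (pixels), "T" (4x4, takes a point from camera to world coordinates). Camera axes: x right, y down, z forward; pixel columns grow to the right and rows downward; lengths in m; the calibration is good to about 2 mm. The wrist camera is an equidistant fisheye: a pixel r from the principal point sees the ray r / f radians off the axis. A picture is of the moment at which its call begins.
- job_done(): hands the job in, once; it reports no verdict.
The state is a dict: "time": time; "q": joint angles; "qd": joint speeds; "joint_efforts": joint torques, N m; "ee_pos": TCP position; "tcp_rot": TCP orientation; "wrist_force": force on the tool from outside, world axes, zero at the start; "torque": the same for the moment, N m; "opening": finger opening in m.
Only numpy, scipy, OpenCV 4.12 (cv2) and the standard library are available. Lean on these libraries where they do the work, as an engineer would, in place of code of your own. Each camera call takes 0.05 s, during which the arm holds its last target. There are 200 camera calls.

## Working session

There is one attempt and no reset: what is moved stays moved. The work goes in short steps, Python scripts to look and compute and a tool call to move; the robot and the scene stay as the last step left them, time stands still between calls to the robot, and variables do not carry over. Pictures are saved under pics/ and viewed, about 8 in all and at most 12, crops included, and the job is handed in when it is done.

Besides the shell and the picture viewer there is one more tool, called after ">>>" as name(argument=value, ...) on one line, values as JSON. move_arm: Moves the arm, as the interface text tells. Its arguments: {"type":"object","properties":{"deltas":{"type":"array"},"claw":{"type":"number"},"newtons":{"type":"number"}},"required":["deltas"]}

```bash
mkdir -p pics; python3 - <<'E'
from workcell import get_obs, camera, grip_point_offset
import cv2,numpy as np
print(get_obs(), grip_point_offset)
for n in ("top","side"):
    c=camera(n); cv2.imwrite(f"pics/{n}0.png",cv2.resize(c["color"],(800,600),interpolation=cv2.INTER_CUBIC)); np.savez(f"{n}0.npz",**c)
    print(n,c["fx"],c["cx"],c["cy"],c["T"].round(3).tolist())
E
```

```text
{'time': 0.0, 'q': array([-6.68639659e+01,  5.01233045e+00,  1.00326658e+01,  9.50988052e+01,
        2.22784782e-03,  8.99991768e+01]), 'qd': array([ 0.03008854,  0.09650942,  0.04869519,  0.0631045 ,  0.13482257,
       -0.0269789 ]), 'joint_efforts': array([ 2.56618318e-03, -5.20385563e+01,  4.64808404e+01,  1.63501682e-02,
        1.66265731e-04,  1.77231550e-05]), 'ee_pos': array([ 0.21602214, -0.50554729,  0.23055524]), 'tcp_rot': array([-9.00784697e+01,  2.22897312e-03, -1.56863146e+02]), 'wrist_force': array([ 0.22308502, -0.12011654,  0.62744711]), 'torque': array([-0.02618842,  0.01326214,  0.00885885]), 'opening': 0.08564326904511808} 0.0187
top 483.82287114151586 261.9645849253804 196.72989732761815 [[-0.027, -0.989, 0.142, 0.329], [-0.999, 0.024, -0.023, 0.007], [0.019, -0.143, -0.99, 1.635], [0.0, 0.0, 0.0, 1.0]]
side 476.0560768435451 249.25921774285564 190.7283017754966 [[-0.921, -0.209, 0.329, 0.108], [-0.389, 0.513, -0.765, 1.104], [-0.009, -0.833, -0.554, 0.879], [0.0, 0.0, 0.0, 1.0]]
```

View pics/top0.png

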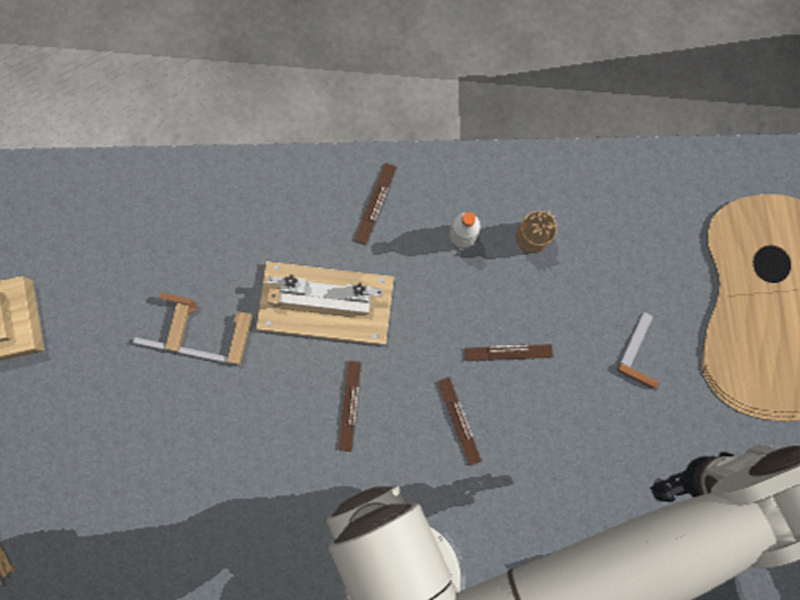

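View pics/side0.png

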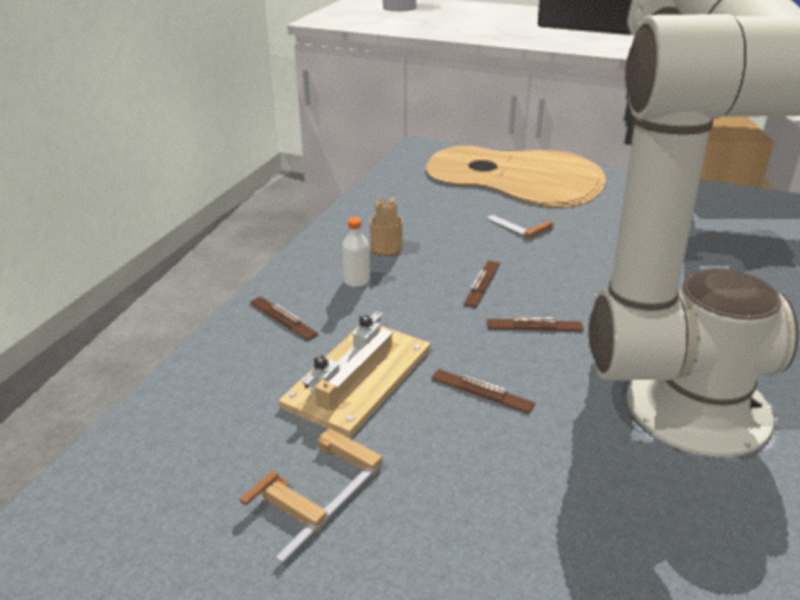

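Top view: the four bridges are at (375,203), (349,406), (459,420) and (508,352) in the 800 px picture. The rightmost, at (508,352), is mine, and its white strips lie towards the upper (+x) edge. The jig is at (326,303), with its fence up (+x) and its end stop left (+y) at (274,298). The side view agrees with this.

```bash
cat > h.py <<'E'
import numpy as np,cv2
def ray(c,u,v,fish=False):
    T=c["T"]; x=(u-c["cx"])/c["fx"]; y=(v-c["cy"])/c["fy"]
    if fish:
        r=np.hypot(x,y); s=np.sinc(r/np.pi); d=np.array([x*s,y*s,np.cos(r)])
    else: d=np.array([x,y,1.])
    return T[:3,3],T[:3,:3]@d
def onplane(c,u,v,z,fish=False):
    o,d=ray(c,u,v,fish); return o+d*(z-o[2])/d[2]
def tri(r1,r2):
    (o1,d1),(o2,d2)=r1,r2
    s=np.linalg.lstsq(np.c_[d1,-d2],o2-o1,rcond=None)[0]
    a,b=o1+d1*s[0],o2+d2*s[1]; return (a+b)/2,np.linalg.norm(a-b)
def cloud(c):
    v,u=np.mgrid[:384,:512]; z=c["range_z"]
    P=np.stack([(u-c["cx"])/c["fx"]*z,(v-c["cy"])/c["fy"]*z,z],-1)
    return P@c["T"][:3,:3].T+c["T"][:3,3]
E
python3 - <<'E'
from h import *
t=dict(np.load("top0.npz")); s=dict(np.load("side0.npz"))
k=.64; p=lambda c,u,v:ray(c,(u+.5)*k-.5,(v+.5)*k-.5)
for n,a,b in [("bridge left end mid",(464,354),(468,304)),("bridge right end",(552,351),(496,263)),("glue cap",(468,218),(354,223)),
  ("bed -y front corner?",(368,313),(391,340)),("base corner front -y",(387,346),(430,347)),("base corner back +y",(264,262),(281,401))]:
    q,e=tri(p(t,*a),p(s,*b)); print(n,q.round(4),round(e,4))
P=cloud(t); col=t["color"].astype(int)
R=P[...,0],P[...,1],P[...,2]
# bridge: z>3mm in box
for n,box in (("bridge",(285,350,365,232)),):
    m=np.zeros((384,512),bool); m[215:240,290:362]=True
    m&=(col[...,2]-col[...,0]>15)
    pts=P[m]; print(n,m.sum(),np.median(pts[:,2]),np.percentile(pts[:,2],[5,95]))
    print(cv2.minAreaRect(pts[:,:2].astype(np.float32)*1000))
m=np.zeros((384,512),bool); m[160:225,160:256]=True
for lo,hi in((.012,.024),(.040,.054),(.055,.066)):
    mm=m&(R[2]>lo)&(R[2]<hi); pts=P[mm]; print(lo,mm.sum(),np.median(pts,0).round(4),cv2.minAreaRect(pts[:,:2].astype(np.float32)*1000))
E
```

```text
bridge left end mid [ 0.4625 -0.144   0.0071] 0.0079
bridge right end [ 4.613e-01 -3.374e-01  4.000e-04] 0.0007
glue cap [ 0.7259 -0.1502  0.1426] 0.0031
bed -y front corner? [0.5524 0.0605 0.0297] 0.005
base corner front -y [0.4848 0.0221 0.0051] 0.0091
base corner back +y [0.6682 0.2831 0.0201] 0.0005
bridge 450 0.0070637051823041475 [-0.00015377  0.01415316]
((460.7095947265625, -243.25750732421875), (28.192590713500977, 190.10792541503906), 0.9746927618980408)
0.012 2317 [0.557  0.1487 0.0177] ((574.3147583007812, 161.2017059326172), (294.3926086425781, 164.42039489746094), 80.89785766601562)
0.04 390 [0.5749 0.1559 0.0471] ((589.9957275390625, 162.5782928466797), (212.08299255371094, 55.92230987548828), 83.52719116210938)
0.055 287 [0.5966 0.2036 0.0603] ((591.4085083007812, 152.0662841796875), (239.4885711669922, 55.88289260864258), 84.54989624023438)
```

>>> move_arm(deltas=[[[-0.041,0,-0.018,-8.4],[-0.082,0,-0.036,-16.8],[-0.123,0,-0.054,-25.2],[-0.164,0,-0.072,-33.6],[-0.205,0,-0.09,-42]]])

```text
time: 0.6
ee_pos: [0.3701, -0.3409, 0.231]
tcp_rot: [-90.0, 0.0, -114.5]
wrist_force: [-1.0, -1.4, -0.1]
opening: 0.0857
```

```bash
cat > go.py <<'E'
# usage: go.py x y z yaw -> remaining delta in tool axes
import sys,numpy as np
from workcell import get_obs
from scipy.spatial.transform import Rotation as R
o=get_obs(); Rt=R.from_euler("xyz",o["tcp_rot"],degrees=True)
t=np.array([float(a) for a in sys.argv[1:4]])
print("t",o["time"],"pos",o["ee_pos"].round(4),"rot",o["tcp_rot"].round(2),"q",o["q"].round(1))
print("delta",Rt.inv().apply(t-o["ee_pos"]).round(4),"turn",-((float(sys.argv[4])-o["tcp_rot"][2]+180)%360-180))
E
python3 go.py .461 -.243 .22 -90
```

```text
t 0.6 pos [ 0.3701 -0.3409  0.231 ] rot [-9.0020e+01  1.0000e-02 -1.1453e+02] q [-42.7  -1.4   3.5  94.9  -0.   71.9]
delta [-0.1269  0.011   0.0421] turn -24.53439564679485
```

>>> move_arm(deltas=[[[-0.043,0,0.014,-8.2],[-0.085,0.005,0.028,-16.4],[-0.127,0.011,0.042,-24.5],[-0.127,0.011,0.042,-24.5],[-0.127,0.011,0.042,-24.5]]])

```text
time: 1.1
ee_pos: [0.461, -0.2441, 0.2197]
tcp_rot: [-90.1, 0.0, -90.3]
wrist_force: [-1.0, -0.6, -0.6]
opening: 0.0857
```

```bash
cat > snap.py <<'E'
import sys,cv2,numpy as np
from workcell import camera,get_obs
n=sys.argv[1]; cam=sys.argv[2] if len(sys.argv)>2 else "wrist"
c=camera(cam); np.savez(n+".npz",**c); cv2.imwrite(f"pics/{n}.png",cv2.resize(c["color"],(800,600),interpolation=cv2.INTER_CUBIC))
print(c["fx"],c["cx"],c["cy"],c["T"].round(3).tolist()); o=get_obs(); print(o["ee_pos"].round(4),o["tcp_rot"].round(2))
E
python3 snap.py w1
```

```text
297.3186396354542 252.07330928733433 189.84545783711516 [[1.0, -0.004, -0.003, 0.463], [-0.005, -0.957, -0.29, -0.17], [-0.001, 0.29, -0.957, 0.362], [0.0, 0.0, 0.0, 1.0]]
[ 0.4606 -0.2448  0.2201] [-90.04   0.   -90.39]
```

View pics/w1.png

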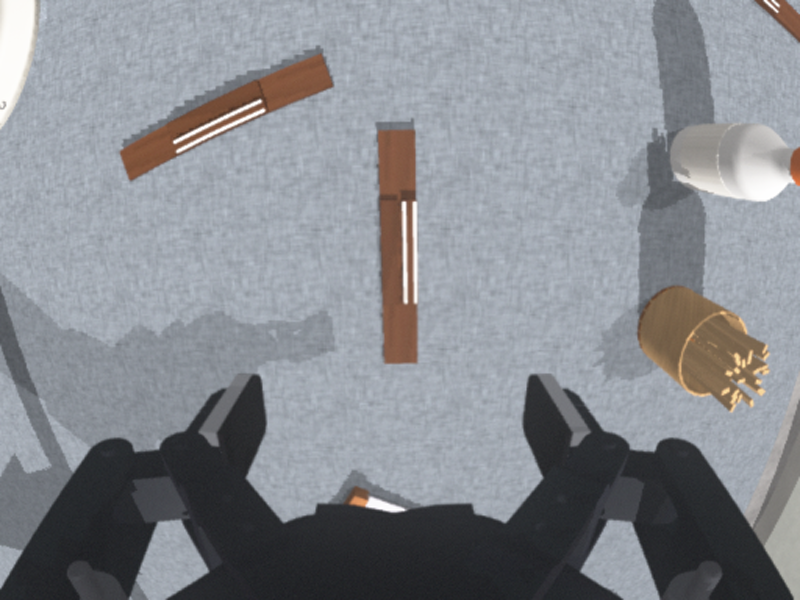

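Wrist view: the bridge has corners at (378,131), (415,131), (418,362) and (384,363), and its white-striped tie block is on the right (+x). The fingers are clear of it.

```bash
cat >> h.py <<'E'
def fcloud(c):
    v,u=np.mgrid[:384,:512]; x=(u-c["cx"])/c["fx"]; y=(v-c["cy"])/c["fy"]; r=np.hypot(x,y)
    k=np.where(r>1e-6,np.tan(np.minimum(r,1.4))/np.maximum(r,1e-6),1); z=c["range_z"]
    return np.stack([x*k*z,y*k*z,z],-1)@c["T"][:3,:3].T+c["T"][:3,3]
E
python3 - <<'E'
from h import *
c=dict(np.load("w1.npz")); k=.64
t=dict(np.load("top0.npz"))
Q=[onplane(c,(u+.5)*k-.5,(v+.5)*k-.5,.006,True) for u,v in((378,131),(415,131),(418,362),(384,363))]
Q=np.array(Q); print(Q.round(4)); print("centre",Q.mean(0).round(4))
print("lens",np.linalg.norm(Q-np.roll(Q,1,0),axis=1).round(4))
a=(Q[0]+Q[1])/2;b=(Q[2]+Q[3])/2; d=a-b; print("yaw",np.degrees(np.arctan2(-d[0],d[1])))
for n,w,tp in (("L end",a,(464,354)),("R end",b,(552,351))): pass
wl=ray(c,(396.5+.5)*k-.5,(131+.5)*k-.5,True); tl=ray(t,(464.5)*k-.5,(353.5)*k-.5); print("tri L",tri(wl,tl))
wr=ray(c,(401+.5)*k-.5,(362.5+.5)*k-.5,True); tr=ray(t,(552.5)*k-.5,(351.5)*k-.5); print("tri R",tri(wr,tr))
P=fcloud(c); m=np.zeros((384,512),bool); m[75:240,235:275]=True; col=c["color"].astype(int)
m&=(col[...,2]-col[...,0]>20); p=P[m]; print(m.sum(),"z pct",np.percentile(p[:,2],[5,25,50,75,95]).round(4), cv2.minAreaRect(p[:,:2].astype(np.float32)*1000))
g=P[100:200,280:330,2]; print("bench z",np.median(g))
E
```

```text
[[ 0.45   -0.1474  0.006 ]
 [ 0.4779 -0.1475  0.006 ]
 [ 0.4814 -0.3352  0.006 ]
 [ 0.4527 -0.3359  0.006 ]]
centre [ 0.4655 -0.2415  0.006 ]
lens [0.1886 0.0278 0.1877 0.0287]
yaw 0.9399998430546503
tri L (array([ 0.46328105, -0.14662129, -0.0137895 ]), np.float64(0.0016363294283449706))
tri R (array([ 0.46422689, -0.33928107, -0.00418306]), np.float64(0.006104486709461519))
3134 z pct [0.0043 0.0053 0.0061 0.0083 0.0107] ((464.6170349121094, -242.91807556152344), (27.885087966918945, 192.97781372070312), 0.698435366153717)
bench z -0.0004774574036366108
```

>>> move_arm(deltas=[[[-0.002,0.04,0.003,-1.3],[-0.003,0.08,0.0045,-1.3],[-0.003,0.12,0.0045,-1.3],[-0.003,0.16,0.0045,-1.3],[-0.003,0.19,0.0045,-1.3]]], claw=0.06)

```text
time: 1.65
ee_pos: [0.4636, -0.2428, 0.028]
tcp_rot: [-90.1, 0.0, -89.3]
wrist_force: [0.2, -0.3, -0.1]
opening: 0.06
```

```bash
python3 go.py .465 -.242 .002 -89.1
```

```text
t 1.65 pos [ 0.4636 -0.2428  0.028 ] rot [-9.008e+01  3.000e-02 -8.926e+01] q [-27.6   2.5 -15.1  72.5  -0.   61.6]
delta [-0.0008  0.026   0.0015] turn -0.1617873148260287
```

>>> move_arm(deltas=[[[-0.001,0.015,0.001,0],[-0.001,0.026,0.001,0],[-0.001,0.026,0.001,0]]])

```text
time: 1.95
ee_pos: [0.4658, -0.2413, 0.004]
tcp_rot: [-90.0, 0.0, -89.1]
wrist_force: [0.7, -0.2, 0.8]
opening: 0.06
```

>>> move_arm(deltas=[[[0,0,0,0],[0,0,0,0],[0,0,0,0],[0,0,0,0],[0,0,0,0]]], claw=0.02, newtons=25)

```text
time: 2.45
ee_pos: [0.4672, -0.2414, 0.0059]
tcp_rot: [-89.9, -0.1, -89.1]
wrist_force: [-1.5, -1.0, 7.0]
opening: 0.027
```

```bash
python3 snap.py w2
```

```text
297.3186396354542 252.07330928733433 189.84545783711516 [[1.0, 0.015, 0.007, 0.467], [0.016, -0.956, -0.292, -0.167], [0.002, 0.292, -0.957, 0.148], [0.0, 0.0, 0.0, 1.0]]
[ 0.4672 -0.2414  0.0059] [-8.987e+01 -8.000e-02 -8.906e+01]
```

View pics/w2.png

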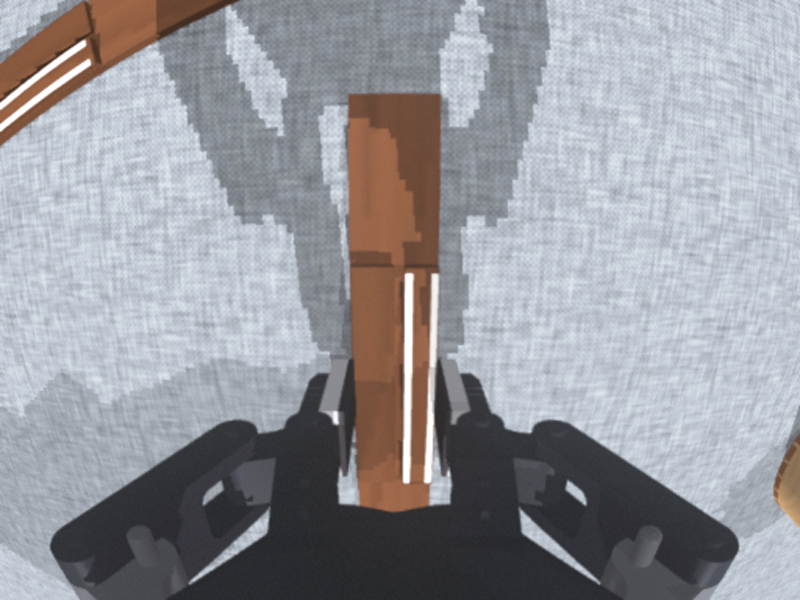

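Wrist view: the pads hold the bridge at its middle, opening 27 mm. The far end's corners are at (348,94) and (440,94), and the tie strips are on the +x side. Next I lift it and travel.

>>> move_arm(deltas=[[[0,-0.02,0,0],[0,-0.06,0,0],[0,-0.11,0,0],[0,-0.16,0,0],[0,-0.2,0,0]]], claw=0.02, newtons=30)

```text
time: 3.0
ee_pos: [0.4664, -0.2409, 0.2079]
tcp_rot: [-89.9, -0.1, -89.1]
wrist_force: [0.8, 0.6, -0.8]
opening: 0.0264
```

```bash
python3 go.py .51 .0 .20 -96.5; python3 - <<'E'
from h import *
c=dict(np.load("w2.npz")); k=.64
for u,v in((348,94),(440,94)): print(onplane(c,(u+.5)*k-.5,(v+.5)*k-.5,.006,True).round(4))
E
```

```text
t 3.0 pos [ 0.4664 -0.2409  0.2079] rot [-8.985e+01 -8.000e-02 -8.906e+01] q [-27.3   0.9   3.3  92.2  -0.   61.7]
delta [-0.2402  0.0077  0.0475] turn 7.442472501543648
[ 0.4528 -0.147   0.006 ]
[ 0.4804 -0.1465  0.006 ]
```

>>> move_arm(deltas=[[[-0.048,0,0.01,1.5],[-0.096,0,0.019,3],[-0.144,0,0.029,4.5],[-0.192,0,0.038,6],[-0.24,0.005,0.0475,7.4]]])

```text
time: 3.5
ee_pos: [0.5101, 0.0018, 0.2005]
tcp_rot: [-89.9, 0.0, -96.5]
wrist_force: [1.4, -1.5, -0.4]
opening: 0.0267
```

>>> move_arm(deltas=[[[0,0,0,0],[0,0,0,0]]])

```text
time: 3.7
ee_pos: [0.5099, 0.001, 0.1995]
tcp_rot: [-90.0, -0.0, -96.3]
wrist_force: [-0.4, 0.3, -0.1]
opening: 0.0264
```

```bash
python3 snap.py w3
```

```text
297.3186396354542 252.07330928733433 189.84545783711516 [[0.994, -0.105, -0.032, 0.519], [-0.109, -0.951, -0.289, 0.075], [-0.0, 0.291, -0.957, 0.342], [0.0, 0.0, 0.0, 1.0]]
[ 0.5098 -0.      0.1996] [-8.998e+01 -2.000e-02 -9.639e+01]
```

View pics/w3.png

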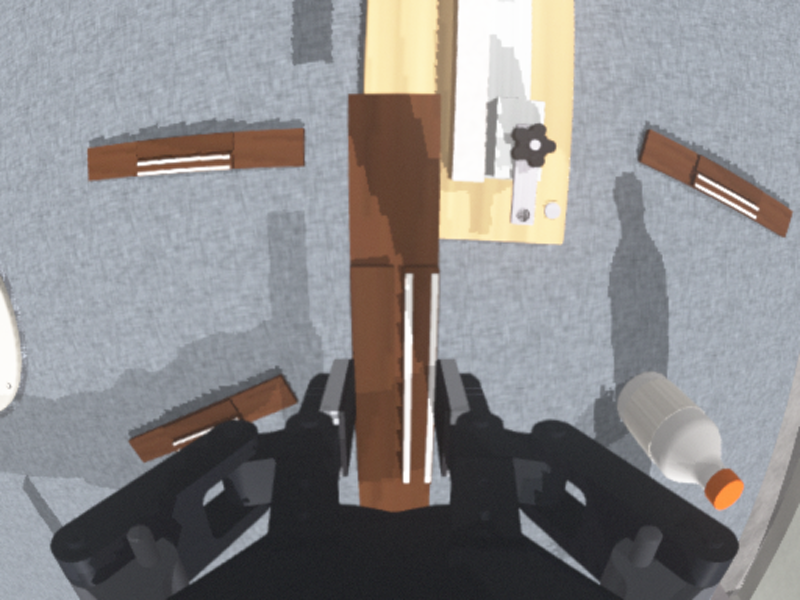

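Wrist view: the bridge is held square. The jig's bed is at (453–485, 0–180), its -y end is at row 180, the right fence block and knob are at (533,145), and the end stop is out of frame. I move further along for a second view.

>>> move_arm(deltas=[[[-0.044,-0.01,-0.015,0],[-0.087,-0.02,-0.03,0],[-0.087,-0.02,-0.03,0],[-0.087,-0.02,-0.03,0]]])

```text
time: 4.15
ee_pos: [0.49, 0.0892, 0.2198]
tcp_rot: [-89.9, -0.0, -96.4]
wrist_force: [0.3, 0.7, -1.3]
opening: 0.0264
```

```bash
python3 snap.py w4
```

```text
297.3186396354542 252.07330928733433 189.84545783711516 [[0.994, -0.108, -0.032, 0.499], [-0.112, -0.951, -0.289, 0.163], [0.001, 0.29, -0.957, 0.362], [0.0, 0.0, 0.0, 1.0]]
[0.49   0.0885 0.2194] [-8.997e+01 -2.000e-02 -9.651e+01]
```

View pics/w4.png

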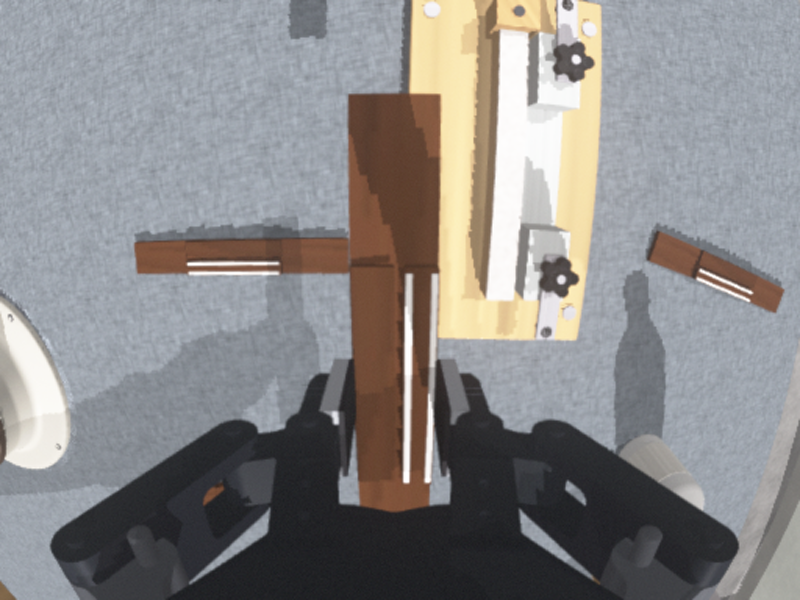

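Wrist view: the whole jig is visible. The white bed runs (500–528, 30) to (487–514, 299), the end stop is above row 30, and the fence blocks start at (529,105) and (530,227). I enlarge it.

```bash
python3 - <<'E'
import cv2,numpy as np
c=np.load("w4.npz")["color"]
a=c[0:80,300:390]; b=c[135:200,300:390]
cv2.imwrite("pics/crop4.png",np.vstack([cv2.resize(a,None,fx=4,fy=4,interpolation=cv2.INTER_CUBIC),cv2.resize(b,None,fx=4,fy=4,interpolation=cv2.INTER_CUBIC)]))
E
```

```text
(no output)
```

View pics/crop4.png

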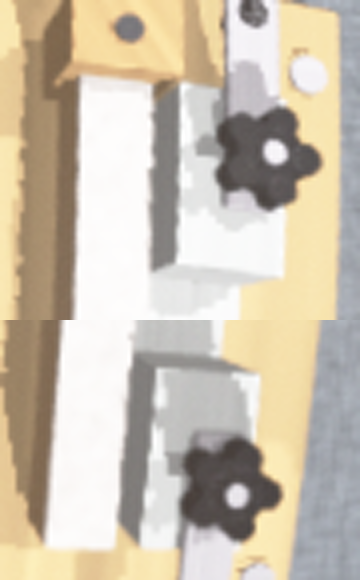

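```bash
python3 - <<'E'
from h import *
c=dict(np.load("w4.npz")); c3=dict(np.load("w3.npz")); k=.64
top=lambda x,y:(300+(x+.5)/4-.5,(y+.5)/4-.5); bot=lambda x,y:(300+(x+.5)/4-.5,135+(y-319.5)/4-.5)
J=[]; W=[]
for n,px,z,j in (("FL",top(78,79),.048,(-10,95)),("FR",top(153,85),.048,(10,95)),("NL",bot(45,547),.048,(-10,-97)),("NR",bot(115,547),.048,(10,-97)),
  ("LbF",top(180,85),.06,(14,93)),("LbN",top(175,270),.06,(14,43)),("RbF",bot(157,368),.06,(14,-43)),("RbN",bot(140,547),.06,(14,-93))):
    w=onplane(c,*px,z,True); J.append(j);W.append(w[:2]*1000); print(n,w.round(4))
J=np.array(J,float);W=np.array(W); 
a=J-J.mean(0);b=W-W.mean(0); th=np.arctan2((a[:,0]*b[:,1]-a[:,1]*b[:,0]).sum(),(a*b).sum())
R=np.array([[np.cos(th),-np.sin(th)],[np.sin(th),np.cos(th)]]); t=W.mean(0)-R@J.mean(0)
print("yaw",np.degrees(th),"seat",t.round(1)); print("res jig",((W-t)@R-J).round(1).tolist())
for n,p4,p3 in (("NL",bot(45,547),(453,180)),("NR",bot(115,547),(485,180)),("knob",(560.5*k-.5,280.5*k-.5),(535.5*k,145.5*k))):
    if n!="knob": p3=((p3[0]+.5)*k-.5,(p3[1]+.5)*k-.5)
    print(n,tri(ray(c,*p4,True),ray(c3,*p3,True)))
P=fcloud(c); print("bed z",np.median(P[40:180,318:326,2]), "stop z",np.median(P[4:14,325:335,2]),"Rblock z",np.median(P[150:158,345:352,2]))
# side/top cross-check of bed-top corners: predict in side picture
for cam in("top0","side0"):
    s=dict(np.load(cam+".npz"))
    for j in((-10,95),(-10,-97)):
        w=np.r_[(R@np.array(j)+t)/1000,.048]; q=s["T"][:3,:3].T@(w-s["T"][:3,3]); print(cam,j,((s["fx"]*q[0]/q[2]+s["cx"])/k).round(0),((s["fy"]*q[1]/q[2]+s["cy"])/k).round(0))
E
```

```text
FL [0.5803 0.2473 0.048 ]
FR [0.601  0.2453 0.048 ]
NL [0.554  0.0589 0.048 ]
NR [0.5742 0.0566 0.048 ]
LbF [0.6045 0.2422 0.06  ]
LbN [0.5969 0.1919 0.06  ]
RbF [0.5853 0.1087 0.06  ]
RbN [0.5785 0.0599 0.06  ]
yaw -8.039333966152768 seat [577.5 152.8]
res jig [[-0.4, -1.1], [0.3, -0.2], [-0.1, 0.7], [0.3, 1.3], [0.3, -0.8], [-0.2, -1.6], [-0.1, 0.4], [-0.0, 1.1]]
NL (array([0.55445536, 0.05839341, 0.04624391]), np.float64(0.0003382788610096101))
NR (array([0.5745011 , 0.05678963, 0.048336  ]), np.float64(0.0006631553150867688))
knob (array([0.60048781, 0.07648201, 0.07795641]), np.float64(0.0011523054539300877))
bed z 0.047537204219661566 stop z 0.06034413070580977 Rblock z 0.059473834986492
top0 (-10, 95) 278.0 299.0
top0 (-10, -97) 368.0 310.0
side0 (-10, 95) 334.0 389.0
side0 (-10, -97) 392.0 331.0
```

Fit residuals are within 1.6 mm. Bed height is 47–48 mm from both triangulation and depth, and the seat is at (0.5775, 0.1528), yaw -8.0°. I go above it, staying 2 mm off the fence and 6 mm short of the stop.

```bash
python3 go.py .5747 .1471 .10 -98.04
```

```text
t 4.2 pos [0.49   0.0885 0.2194] rot [-8.997e+01 -2.000e-02 -9.651e+01] q [ 10.3  -2.4   1.2  93.6  -0.  106.8]
delta [-0.0678  0.1195  0.0774] turn 1.5256088227767464
```

>>> move_arm(deltas=[[[-0.03,0.015,0.03,0.8],[-0.055,0.04,0.06,1.5],[-0.068,0.075,0.0774,1.5],[-0.068,0.11,0.0774,1.5],[-0.068,0.1195,0.0774,1.5]]])

```text
time: 4.7
ee_pos: [0.5731, 0.1462, 0.0948]
tcp_rot: [-90.4, -0.2, -98.1]
wrist_force: [-0.4, -0.2, -1.2]
opening: 0.0268
```

>>> move_arm(deltas=[[[0,0,0,0],[0,0,0,0],[0,0,0,0]]])

```text
time: 5.0
ee_pos: [0.5753, 0.1481, 0.1023]
tcp_rot: [-89.8, 0.1, -98.0]
wrist_force: [-0.5, 0.3, -0.4]
opening: 0.0265
```

```bash
python3 snap.py w5; python3 go.py .5747 .1471 .057 -98.04
```

```text
297.3186396354542 252.07330928733433 189.84545783711516 [[0.99, -0.134, -0.038, 0.586], [-0.139, -0.948, -0.287, 0.221], [0.003, 0.289, -0.957, 0.245], [0.0, 0.0, 0.0, 1.0]]
[0.5753 0.1483 0.1021] [-8.982e+01  7.000e-02 -9.800e+01]
t 5.05 pos [0.5753 0.1483 0.1021] rot [-8.982e+01  7.000e-02 -9.800e+01] q [ 14.5  10.2   1.6  81.2  -0.  112.5]
delta [ 0.0013  0.0451 -0.0005] turn 0.04370730268050238
```

View pics/w5.png

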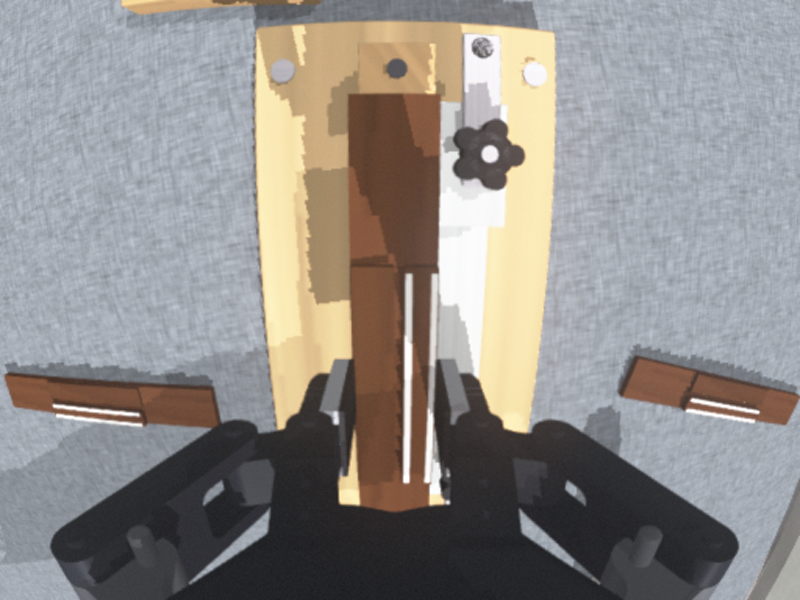

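Wrist view: the bridge is over the bed, parallel to it. Its end is at row 94 just short of the stop (row ~93 at lower depth), and its right edge is by the fence block at column 440. I lower it gently.

>>> move_arm(deltas=[[[0.001,0.012,-0.0005,0],[0.001,0.024,-0.0005,0],[0.001,0.034,-0.0005,0],[0.001,0.041,-0.0005,0],[0.001,0.044,-0.0005,0]]])

```text
time: 5.55
ee_pos: [0.5732, 0.1475, 0.0544]
tcp_rot: [-90.1, -0.0, -98.0]
wrist_force: [-0.1, -0.9, -1.0]
opening: 0.0269
```

>>> move_arm(deltas=[[[0,0,0,0],[0,0,0,0],[0,0,0,0],[0,0,0,0]]])

```text
time: 5.95
ee_pos: [0.574, 0.1476, 0.0562]
tcp_rot: [-90.0, 0.0, -98.0]
wrist_force: [-0.6, 0.3, 0.6]
opening: 0.0268
```

>>> move_arm(deltas=[[[0,0.001,0,0],[0,0.002,0,0],[0,0.002,0,0],[0,0.002,0,0]]])

```text
time: 6.35
ee_pos: [0.5739, 0.1476, 0.054]
tcp_rot: [-90.0, 0.0, -98.0]
wrist_force: [0.2, -0.2, 0.9]
opening: 0.0266
```

```bash
cat > st.py <<'E'
from workcell import get_obs,camera
import numpy as np
o=get_obs(); a=np.radians(-8.04); R=np.array([[np.cos(a),-np.sin(a)],[np.sin(a),np.cos(a)]])
d=(o["ee_pos"][:2]-[.5775,.1528])@R*1000
print("t",o["time"],"TCP jig mm",d.round(2),"z",(o["ee_pos"][2]*1000).round(2),"rot",o["tcp_rot"].round(2),"F jig",(o["wrist_force"][:2]@R).round(2),"Fz",o["wrist_force"][2].round(2),"M",o["torque"].round(2),"open",round(o["opening"],4))
E
python3 st.py
```

```text
t 6.35 TCP jig mm [-2.85 -5.61] z 54.02 rot [-8.998e+01  1.000e-02 -9.796e+01] F jig [ 0.26 -0.19] Fz 0.94 M [-0.01  0.02  0.01] open 0.0266
```

>>> move_arm(deltas=[[[0,0.001,0,0],[0,0.002,0,0],[0,0.002,0,0],[0,0.002,0,0]]])

```text
time: 6.75
ee_pos: [0.5744, 0.1478, 0.0539]
tcp_rot: [-89.9, 0.1, -98.0]
wrist_force: [-3.3, -0.9, 14.8]
opening: 0.0269
```

```bash
python3 st.py
```

```text
t 6.75 TCP jig mm [-2.39 -5.43] z 53.9 rot [-8.987e+01  6.000e-02 -9.797e+01] F jig [-3.13 -1.35] Fz 14.75 M [-0.22  0.82 -0.  ] open 0.0269
```

Contact is at TCP z = 53.9 mm, as expected. I ease off and slide towards the stop.

>>> move_arm(deltas=[[[0,-0.0015,0,0],[-0.001,-0.0015,0,0],[-0.002,-0.0015,0,0],[-0.003,-0.0015,0,0],[-0.004,-0.0015,0,0]]])

```text
time: 7.25
ee_pos: [0.5748, 0.1514, 0.054]
tcp_rot: [-89.9, -0.0, -98.0]
wrist_force: [0.1, -1.2, 7.7]
opening: 0.0267
```

```bash
python3 st.py
```

```text
t 7.25 TCP jig mm [-2.48 -1.76] z 53.97 rot [-8.992e+01 -1.000e-02 -9.798e+01] F jig [ 0.25 -1.18] Fz 7.66 M [-0.41  0.08  0.02] open 0.0267
```

>>> move_arm(deltas=[[[-0.0005,0,0,0],[-0.001,0,0,0],[-0.0015,0,0,0],[-0.0015,0,0,0]]])

```text
time: 7.65
ee_pos: [0.575, 0.1529, 0.054]
tcp_rot: [-89.9, -0.0, -98.0]
wrist_force: [-0.5, -1.9, 6.2]
opening: 0.0267
```

```bash
python3 st.py
```

```text
t 7.65 TCP jig mm [-2.46 -0.21] z 53.98 rot [-89.92  -0.   -97.98] F jig [-0.27 -1.94] Fz 6.15 M [-0.31  0.06  0.01] open 0.0267
```

>>> move_arm(deltas=[[[-0.0005,0,0,0],[-0.001,0,0,0],[-0.001,0,0,0],[-0.001,0,0,0]]])

```text
time: 8.05
ee_pos: [0.5751, 0.1536, 0.054]
tcp_rot: [-89.9, -0.0, -98.0]
wrist_force: [-0.6, -3.7, 7.6]
opening: 0.0263
```

```bash
python3 st.py
```

```text
t 8.05 TCP jig mm [-2.48  0.41] z 53.99 rot [-8.992e+01 -4.000e-02 -9.799e+01] F jig [-0.11 -3.73] Fz 7.59 M [-0.73  0.09  0.02] open 0.0263
```

>>> move_arm(deltas=[[[-0.0005,0,0,0],[-0.001,0,0,0],[-0.001,0,0,0],[-0.001,0,0,0]]])

```text
time: 8.45
ee_pos: [0.5751, 0.1537, 0.054]
tcp_rot: [-89.9, -0.1, -98.0]
wrist_force: [-1.1, -7.4, 8.5]
opening: 0.0267
```

```bash
python3 st.py
```

```text
t 8.45 TCP jig mm [-2.48  0.51] z 53.99 rot [-89.92  -0.14 -98.03] F jig [-0.08 -7.5 ] Fz 8.51 M [-1.69  0.27  0.01] open 0.0267
```

Against the stop (7.5 N along the bed). Now up to the fence while gripped.

>>> move_arm(deltas=[[[0,0,0.0005,0],[0,0,0.001,0],[0,0,0.0015,0],[0,0,0.002,0],[0,0,0.002,0]]])

```text
time: 8.95
ee_pos: [0.576, 0.1535, 0.0539]
tcp_rot: [-90.1, -0.1, -98.0]
wrist_force: [-6.7, -7.4, 11.3]
opening: 0.0267
```

```bash
python3 st.py
```

```text
t 8.95 TCP jig mm [-1.62  0.46] z 53.94 rot [-90.06  -0.14 -98.  ] F jig [-5.6  -8.26] Fz 11.28 M [-1.58  1.49  0.2 ] open 0.0267
```

>>> move_arm(deltas=[[[0,0,0.0005,0],[0,0,0.001,0],[0,0,0.001,0],[0,0,0.001,0]]])

```text
time: 9.35
ee_pos: [0.5761, 0.1535, 0.0539]
tcp_rot: [-90.1, -0.1, -98.0]
wrist_force: [-11.5, -7.7, 14.1]
opening: 0.0265
```

```bash
python3 st.py
```

```text
t 9.35 TCP jig mm [-1.45  0.47] z 53.91 rot [-90.15  -0.15 -97.98] F jig [-10.35  -9.24] Fz 14.15 M [-1.42  2.38  0.19] open 0.0265
```

Fence contact is felt. I relieve the downward force, loosen the grip, then push with the front finger alone.

>>> move_arm(deltas=[[[0,-0.001,0,0],[0,-0.001,0,0],[0,-0.001,0,0]]])

```text
time: 9.65
ee_pos: [0.5761, 0.1535, 0.054]
tcp_rot: [-90.2, -0.2, -98.0]
wrist_force: [-8.3, -5.2, 8.2]
opening: 0.0265
```

>>> move_arm(deltas=[[[0,0,0,0],[0,0,0,0],[0,0,0,0],[0,0,0,0],[0,0,0,0]]], claw=0.034, newtons=60)

```text
time: 10.15
ee_pos: [0.5778, 0.1547, 0.0542]
tcp_rot: [-90.0, 0.0, -98.0]
wrist_force: [-0.9, -0.3, 0.6]
opening: 0.0339
```

```bash
python3 st.py; python3 snap.py w6
```

```text
t 10.15 TCP jig mm [0.01 1.9 ] z 54.15 rot [-90.01   0.   -97.96] F jig [-0.86 -0.44] Fz 0.62 M [-0.    0.03 -0.  ] open 0.0339
297.3186396354542 252.07330928733433 189.84545783711516 [[0.99, -0.132, -0.041, 0.589], [-0.138, -0.948, -0.287, 0.228], [-0.0, 0.29, -0.957, 0.196], [0.0, 0.0, 0.0, 1.0]]
[0.5778 0.1547 0.0542] [-90.     0.   -97.96]
```

View pics/w6.png

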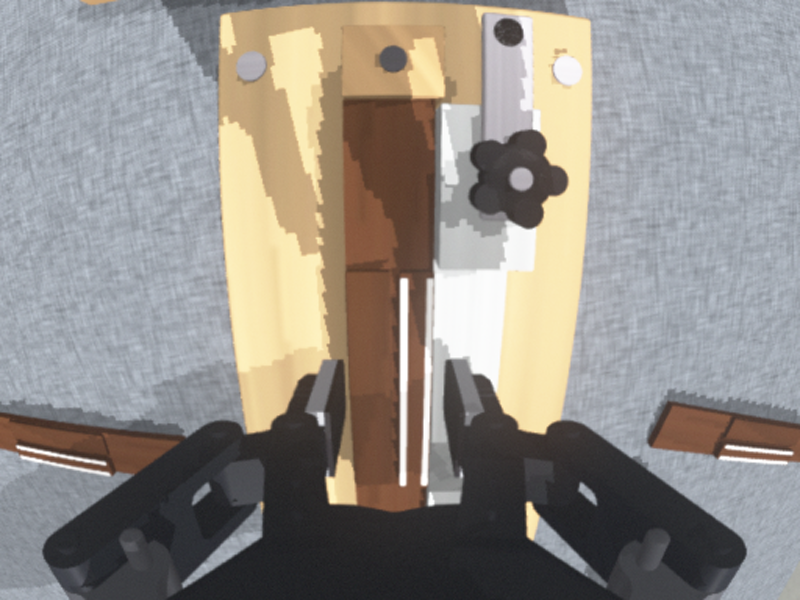

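Wrist view: the bridge end is tight on the stop (row 98), its right edge is on the fence block (column 436), it lies flat, and the pads are clear on both sides. I push in small steps.

>>> move_arm(deltas=[[[0.0005,0.0005,0.0005,0],[0.001,0.001,0.001,0],[0.0015,0.001,0.0015,0],[0.0015,0.001,0.002,0],[0.0015,0.001,0.002,0]]])

```text
time: 10.7
ee_pos: [0.5796, 0.1528, 0.0533]
tcp_rot: [-90.0, 0.0, -98.0]
wrist_force: [-0.1, -0.3, 1.2]
opening: 0.0339
```

```bash
python3 st.py
```

```text
t 10.7 TCP jig mm [2.08 0.29] z 53.29 rot [-90.     0.   -97.97] F jig [-0.02 -0.29] Fz 1.25 M [-0.06 -0.02 -0.01] open 0.0339
```

>>> move_arm(deltas=[[[0,0,0.0005,0],[0,0,0.001,0],[0,0,0.001,0],[0,0,0.001,0]]])

```text
time: 11.1
ee_pos: [0.5799, 0.1528, 0.0532]
tcp_rot: [-90.1, -0.0, -98.0]
wrist_force: [-5.1, 1.1, 3.5]
opening: 0.0342
```

```bash
python3 st.py
```

```text
t 11.1 TCP jig mm [2.36 0.31] z 53.21 rot [-9.008e+01 -1.000e-02 -9.795e+01] F jig [-5.16  0.35] Fz 3.5 M [0.14 1.07 0.02] open 0.0342
```

>>> move_arm(deltas=[[[0,0,0.0005,0],[0,0,0.0009,0],[0,0,0.0009,0],[0,0,0.0009,0],[0,0,0.0009,0]]])

```text
time: 11.6
ee_pos: [0.58, 0.1528, 0.0532]
tcp_rot: [-90.2, -0.0, -97.9]
wrist_force: [-9.5, 1.1, 5.2]
opening: 0.034
```

```bash
python3 st.py
```

```text
t 11.6 TCP jig mm [2.5  0.33] z 53.19 rot [-9.016e+01 -1.000e-02 -9.794e+01] F jig [-9.6  -0.28] Fz 5.16 M [0.24 2.02 0.06] open 0.034
```

>>> move_arm(deltas=[[[0,0,0,0],[0,0,0,0],[0,0,0,0],[0,0,0,0],[0,0,0,0]]])

```text
time: 12.1
ee_pos: [0.58, 0.1528, 0.0532]
tcp_rot: [-90.2, -0.0, -97.9]
wrist_force: [-8.5, 1.3, 3.9]
opening: 0.0339
```

```bash
python3 st.py; python3 snap.py w7; python3 st.py
```

```text
t 12.1 TCP jig mm [2.48 0.34] z 53.19 rot [-9.016e+01 -1.000e-02 -9.794e+01] F jig [-8.59  0.13] Fz 3.95 M [0.24 1.95 0.01] open 0.0339
297.3186396354542 252.07330928733433 189.84545783711516 [[0.99, -0.131, -0.043, 0.592], [-0.138, -0.948, -0.287, 0.226], [-0.003, 0.29, -0.957, 0.195], [0.0, 0.0, 0.0, 1.0]]
[0.58   0.1528 0.0532] [-9.016e+01 -1.000e-02 -9.794e+01]
t 12.15 TCP jig mm [2.48 0.34] z 53.2 rot [-9.016e+01 -1.000e-02 -9.794e+01] F jig [-9.12 -0.67] Fz 5.36 M [ 0.25  2.02 -0.  ] open 0.0338
```

View pics/w7.png

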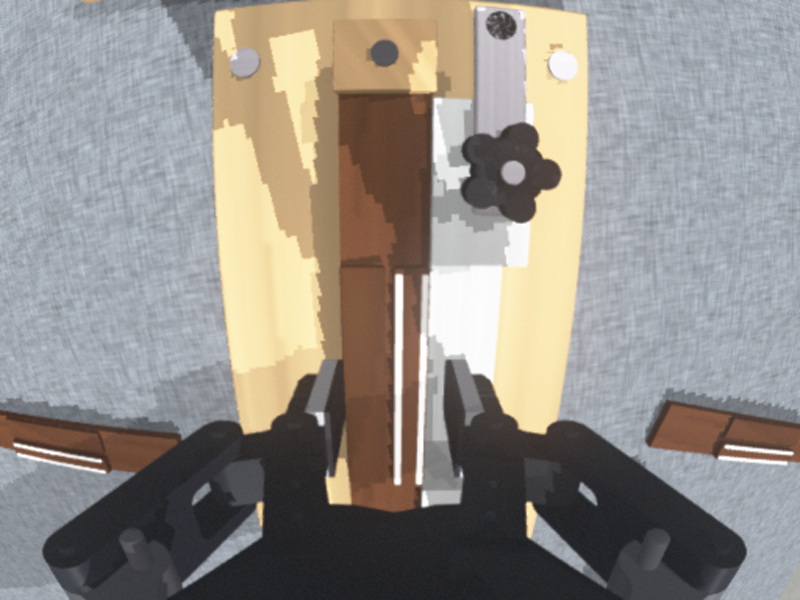

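Wrist view: the end meets the stop at row 92 with no gap, the edge is flush with the fence block at column 432, the front pad touches the bridge's middle and the rear pad is free. A touch more push, then a settle and hand-in.

>>> move_arm(deltas=[[[0,0,0.0003,0],[0,0,0.0003,0],[0,0,0.0003,0],[0,0,0.0003,0],[0,0,0.0003,0]]])

```text
time: 12.65
ee_pos: [0.58, 0.1528, 0.0532]
tcp_rot: [-90.2, -0.0, -97.9]
wrist_force: [-10.7, 1.2, 5.1]
opening: 0.0338
```

>>> move_arm(deltas=[[[0,0,0,0],[0,0,0,0],[0,0,0,0],[0,0,0,0],[0,0,0,0]]])

```text
time: 13.15
ee_pos: [0.58, 0.1528, 0.0532]
tcp_rot: [-90.2, -0.0, -97.9]
wrist_force: [-10.8, 2.4, 4.8]
opening: 0.034
```

```bash
python3 st.py; python3 - <<'E'
from workcell import get_obs,job_done
f=get_obs()["wrist_force"]
if 8<-f[0]<14: print(f,job_done())
E
```

```text
t 13.15 TCP jig mm [2.5  0.34] z 53.17 rot [-9.019e+01 -1.000e-02 -9.793e+01] F jig [-11.06   0.86] Fz 4.76 M [0.33 2.29 0.04] open 0.034
the job is handed in; nothing more can be done
[-10.83098224   2.40258622   4.75574537] None
```

The bridge is on the bed, right way up, with its tie block towards the fence and its end against the stop. The arm is still pressing it against the fence. I picked the rightmost bridge, laid it on the bed and slid it along to the stop. Then I loosened the grip and pushed at its middle with the front finger alone, so it could square itself. I handed in at 13.2 s and got no verdict back.

- **Push:** the wrist measured about 11 N towards the fence, with about 5 N pressing down onto the bed. It held steady over the last second before hand-in. The force on the fence itself is not measured directly; it should be slightly less because of friction on the bed.
- **Position:** the last wrist picture, taken just before a final 0.3 mm of push, shows no gap at the stop or the near fence block. The bridge lies flat. The right-hand end was hidden by the gripper, so squareness there is inferred.
- **Disagreement:** when the bridge touched the fence while still gripped, the tool was about 1.5 mm short of where the camera measurements put home across the bed. Along the bed it was about 0.5 mm off. I relied on the felt contacts.
- **Bystanders:** the arm's path stayed clear of the glue, sticks, square and clamp. I took no final overview picture to confirm they had not moved.

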